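# Desiccant change: empty the tip tray, then crack the dry box's sticky lid and hold it ajar

### The arm

A 6-joint arm with a two-finger parallel gripper is mounted at the origin on the work surface. World frame = base frame: x ahead of the robot, y to its left, z up, the work surface at z = 0. Lengths are in m, angles in rad, forces in N, time in s.
With the tool pointing down it reaches from about 0.3 to 1 m from the base axis. Payload 5.1 kg.
Tool frame: the origin (TCP) lies midway between the tips of the shut fingers; the grasp point (between the pads) lies arm.grasp_offset behind it (arm.grasp_offset is the distance from the TCP to the grasp point, in m); z points along the fingers, y is the line along which they close (so a half turn about z gives the same grasp; the last joint's range is limited). The gripper opens to 95 mm and grips with 3 to 60 N. Pads are 20 mm wide; open, the fingers measure 119 mm over their backs; the gripper's body (75 mm by 180 mm) begins 59 mm behind the grasp point.
Start: joints at [1.068, 0.124, 1.65, -0, 1.367, -0.083], TCP at [0.265, 0.594, 0.215] pointing down, gripper open.
Joint ranges: [-2.61, 2.61], [-1.02, 2.33], [0.03, 2.71], [-1.35, 4.49], [0.32, 2.68], [-2.91, 2.91]. Speed limits (rad/s): [2.57, 2.57, 3.14, 3.14, 3.14, 3.14].

### API

Orientations are given as a rotation vector (axis times angle).
In Python, from rig import arm, imaging, silhouettes, pinpoint gives the robot as it stands. The module is installed in compiled form; this text tells all that it offers.
- The arm moves only by the tool move_arm, never from a script. Its argument "commands" is a list of rows, each a list of 5 numbers: the finger opening in cm, from 0 to 9.51, then the shift along the tool's x, y, z in cm, then the turn about the tool's z in rad. A call has 1 to 10 rows; each row shifts and turns the commanded pose from where the row before left it, along the tool's axes as they then stand; what a row does not reach is not made up. A row lasts 1/8 s, in which the tool goes at most 62.5 mm and 10.7 degrees, less where a joint would pass 70% of its speed; a pose out of reach is approached as far as the arm can. A call is refused whole if a number of a shift passes 6.25 or a number of a turn 0.188, either way. A call with a gripper value outside its range is refused whole. The fingers move at their own pace and stop on an object; the grip force is fixed at half the most. Time passes only in rows, so rows that do not move let the fingers close. It gives the time, the measured TCP pose, the force, the opening and the grip force at its end, in the units of the state.
- arm.state(): the state, without advancing time (a new reading comes with each control period).
- imaging.get_image(name): name is "scene" or "top" or "wrist"; returns a dict with "color" (384x512x3 uint8, red, green, blue), "z_map" (384x512 float32, m along the optical axis (not along the pixel's ray), 0 where there is no reading), "mtx" (3x3 intrinsics, pixels), "extrinsics" (4x4, takes a point from camera to world coordinates). Camera axes: x right, y up, looking along -z (the intrinsics and any distortion apply to the point x, -y, -z); pixel columns grow to the right and rows downward; lengths in m; the calibration is good to about 2 mm. A picture is of the moment at which its call begins.
- arm.hand_in(): hands the job in; it is judged then, once.
Trained networks look in a picture, given as the dict that the camera call returned (one of the last four; its "shot" number tells which), for a name from the list of things; names that differ only in an ending like _2 or _b are one class to them, and where a whole thing is asked for, a point or a joint stands for the part that bears it (a point fixed in the world has none). Each returns a list of dicts, best first, with "p" (0 to 1); they miss things now and then, are a little off and sometimes report something else, mostly with a low value. They report only what shows in the picture. A call takes as long as a camera call.
- silhouettes(picture, query): "pixels" (384x512 bool, what is visible of it).
- pinpoint(picture, query): "centre" ([x, y, z] in m, in the coordinates of the camera as it stood for that picture, good to about 4 mm: a listed point, or the origin of a listed thing).
The state is a dict: "t": time; "q": joint angles; "qd": joint speeds; "joint_torque": joint torques, N m; "eef_pos": TCP position; "eef_rot": TCP orientation; "wrist_force": force on the tool from outside, world axes, zero at the start; "moment": the same for the moment, N m; "grip_width": opening from 0.0 (shut) to 1.0 (fully open); "finger_force": force on a finger pad.
Only numpy, scipy, OpenCV 4.12 (cv2) and the standard library are available. Lean on these libraries where they do the work, as an engineer would, in place of code of your own. Each camera call takes 0.05 s, during which the arm holds its last target. There are 200 camera calls.

### The job

Change the desiccant of the dry box: lift the tip tray by its bar so that all four spent desiccant plugs slide into the bin behind it, and lower the tray flat again. Then pull the dry box's lid up by its bar until the sticky seal lets go, without throwing it wide open, and hold its front edge about 3 cm off the seal so that fresh plugs can be slipped in. Finish while still holding the lid there with the gripper, and leave the bottle, the tube rack and the tape roll where they are.

Things in the scene. Friction and masses are not known exactly. Their poses are not given: they have to be found in the camera images.
- station: Tip-tray station, fixed to the bench, 305 x 190 x 115 mm; origin on the bench directly under the tray's hinge; its x axis points from the tray to the bin, y along the hinge, z up. The aluminium tray lies on the -x side, the white open bin on the +x side (x 0 to 155 mm). It and the dry box may stand on either side of the bench (left or right).
- tray_hinge (a point): Point on the tray's hinge line, 78 mm above the bench, in the middle of the tray's width; the hinge runs along the station's y axis.
- tray_bar (a point): Middle of the tray's round steel lifting bar (10 mm diameter, parallel to the hinge, 110 mm long between its corners), 190 mm on the -x side of the hinge and 26 mm above it (104 mm over the bench) when the tray is flat. The bar stands 40 mm clear of the tray's end wall, free above and below; nothing solid is within 90 mm under it except the 8 mm base plate's edge at x = -150 mm. The point moves and turns with the tray.
- tray (a joint): Tilt of the tray in rad: 0 lying flat on its rests, grows as the bar is lifted, stop at 1.25. Tray 300 g, 162 x 148 mm, 24 mm high walls on three sides, open at the hinge end; it falls back flat if let go. The plugs slide off at roughly 0.4 to 0.9 rad depending on friction. The bar can turn freely between the fingers, so the gripper need not tilt with the tray.
- bin (a point): Centre of the bin's inner floor, 13 mm above the bench; axes as the station's. Inside 145 x 170 mm; walls 57 mm above this floor, the sides beside the chute up to 92 mm, the back to 102 mm.
- plug0_mid (a point): Centre of one spent desiccant plug: a white plastic disc 28 mm in diameter, 18 mm high, 15 g, starting flat on the tray.
- plug1_mid (a point): Centre of one spent desiccant plug: a white plastic disc 28 mm in diameter, 18 mm high, 15 g, starting flat on the tray.
- plug2_mid (a point): Centre of one spent desiccant plug: a white plastic disc 28 mm in diameter, 18 mm high, 15 g, starting flat on the tray.
- plug3_mid (a point): Centre of one spent desiccant plug: a white plastic disc 28 mm in diameter, 18 mm high, 15 g, starting flat on the tray.
- drybox: Dry box, fixed to the bench: white open box 220 x 220 x 130 mm with a rubber gasket on the rim and a clear hinged lid; origin on the bench under its centre, x axis from the front (bar side) to the hinge side, z up.
- lid_hinge (a point): Point on the lid's hinge line, 132 mm above the bench, in the middle of the box's back (+x) edge; the hinge runs along the box's y axis.
- lid_bar (a point): Middle of the lid's round steel bar handle (10 mm diameter, parallel to the hinge, 100 mm long, on two legs). With the lid shut it is 195 mm in front of (-x of) the hinge and 45 mm above it (177 mm over the bench), 32 mm of free space between bar and lid. Moves and turns with the lid. The bar can turn freely between the fingers.
- lid_edge (a point): Middle of the lid's front lower edge, 220 mm from the hinge; moves with the lid. Shut, it coincides with seal_front.
- seal_front (a point): Middle of the front of the gasket on the box, 132 mm above the bench; fixed to the box, axes as the box's. The height of lid_edge above it is the opening.
- lid (a joint): Lid angle in rad: 0 shut, grows as it opens, stop at 0.8; the opening at the front edge is 220 mm x sin(angle), so 30 mm is 0.137 rad. The lid weighs about 300 g and falls shut if let go. The gasket is sticky: an upward pull on the bar must reach about 12 to 18 N, within the first 5 mm of lift; then it lets go, the pull fading by about 10 mm of lift to a few newtons, mostly the lid's weight. It sticks again if shut.
- bottle: Bystander: amber glass bottle, 68 mm diameter, 132 mm tall; origin under its base.
- rack: Bystander: white foam rack 110 x 130 x 30 mm with capped tubes to 103 mm; origin under its centre.
- tape: Bystander: roll of paper tape lying flat, 70 mm diameter, 22 mm high; origin under its centre.

How it is judged:
On the way, in this order (a step that is already met when the one before it is completed fails the run):
1. all four plugs are in the bin (x of plug0_mid in the frame of bin between -0.078 and 0.078 m and y of plug0_mid in the frame of bin between -0.09 and 0.09 m and z of each of plug0_mid, plug1_mid, plug2_mid, plug3_mid in the frame of bin below 0.05 m and x of plug1_mid in the frame of bin between -0.078 and 0.078 m and y of plug1_mid in the frame of bin between -0.09 and 0.09 m and x of plug2_mid in the frame of bin between -0.078 and 0.078 m and y of plug2_mid in the frame of bin between -0.09 and 0.09 m and x of plug3_mid in the frame of bin between -0.078 and 0.078 m and y of plug3_mid in the frame of bin between -0.09 and 0.09 m), for 0.2 s.
2. with the tray lowered flat and the plugs in the bin, the lid's seal is broken (front edge more than 12 mm up) (all of step 1 and value of joint tray below 0.06 rad and z of lid_edge in the frame of seal_front above 0.012 m), for 0.1 s.
At the end, for the whole second after the job is handed in: All four plugs lie in the bin, the tray is flat again (under 0.06 rad) and let go, and the gripper's fingers hold the lid still (under 0.1 rad/s, pressing on it with more than 0.5 N) with its front edge 18 to 45 mm above the seal, no bystander touching the lid (all of step 1 and value of joint tray below 0.06 rad and contact force between tray and the fingers below 0.2 N and z of lid_edge in the frame of seal_front between 0.018 and 0.045 m and velocity of joint lid between -0.1 and 0.1 rad/s and contact force between lid and the fingers above 0.5 N and contact force between lid and bottle below 0.2 N and contact force between lid and rack below 0.2 N and contact force between lid and tape below 0.2 N); the arm keeps its last pose, push and grip.
It fails at once if the lid is thrown open (front edge more than 85 mm up) (z of lid_edge in the frame of seal_front above 0.085 m).
It fails at once if the bottle is pushed more than 30 mm or tipped over (distance of bottle from where it was at the start of the episode above 0.03 m or angle between bottle's own z axis and vertical above 0.4 rad).
It fails at once if the rack is pushed more than 30 mm or tipped over (distance of rack from where it was at the start of the episode above 0.03 m or angle between rack's own z axis and vertical above 0.4 rad).
It fails at once if the tape is pushed more than 30 mm or tipped over (distance of tape from where it was at the start of the episode above 0.03 m or angle between tape's own z axis and vertical above 0.4 rad).
It also fails if it takes over 48 s, if anything falls off the work surface, if the arm or the gripper's body presses on something with over 40 N, if the wrist force passes 120 N, or if a joint passes its speed limit or range.

## Working session

There is one attempt and no reset: what is moved stays moved. The work goes in short steps, Python scripts to look and compute and a tool call to move; the robot and the scene stay as the last step left them, time stands still between calls to the robot, and variables do not carry over. Pictures are saved under pics/ and viewed, at most 10 in all, crops included, and the job is handed in when it is done.

Besides the shell and the picture viewer there is one more tool, called after "Emit:" as name([rows], argument=value, ...), one row to a line, values as JSON. move_arm: Moves the arm, as the interface text tells. Its arguments: {"type":"object","properties":{"commands":{"type":"array","items":{"type":"array","items":{"type":"number"}}}},"required":["commands"]}

```bash
mkdir -p pics; cat > h.py <<'E'
import numpy as np, cv2
from rig import arm, imaging, silhouettes, pinpoint
def w(pic,c): return (pic["extrinsics"]@np.r_[c,1])[:3]
def find(pic,q):
    return [(np.round(w(pic,d["centre"]),3).tolist(),round(float(d["p"]),2)) for d in pinpoint(pic,q)[:4]]
E
python3 - <<'E'
from h import *
print(arm.grasp_offset,arm.state())
a=imaging.get_image("scene");b=imaging.get_image("top")
cv2.imwrite("pics/a.png",np.vstack([a["color"],b["color"]])[:,:,::-1]) if 0 else cv2.imwrite("pics/a.png",cv2.resize(np.hstack([a["color"],b["color"]])[:,:,::-1],(800,300)))
for n,p in(("scene",a),("top",b)):
    for q in "station tray_hinge tray_bar bin plug0_mid drybox lid_hinge lid_bar lid_edge seal_front bottle rack tape".split(): print(n,q,find(p,q))
E
```

```text
0.0188 {'t': 0.0, 'q': array([ 1.06843192e+00,  1.24488645e-01,  1.65163538e+00, -2.93190720e-05,
        1.36749724e+00, -8.26119131e-02]), 'qd': array([-9.33397451e-04,  9.99567507e-05,  1.39102927e-03, -1.04651164e-03,
       -1.44997758e-03,  3.70853388e-04]), 'joint_torque': array([-3.25641107e-03, -4.17609715e+01, -3.59924018e+01,  7.71210389e-02,
        4.94110154e-02, -2.03297250e-04]), 'eef_pos': array([0.26463543, 0.59300295, 0.21342053]), 'eef_rot': array([-6.54390264e-01, -3.07211104e+00,  3.06366427e-03]), 'wrist_force': array([-0.42418284, -0.45674304,  0.00316187]), 'moment': array([-0.01505089,  0.05297383,  0.01979802]), 'finger_force': 0.0, 'grip_width': 0.9983765151179101}
scene station [([0.604, 0.278, 0.094], 0.64), ([0.653, 0.233, 0.002], 0.6), ([0.483, -0.192, 0.135], 0.47)]
scene tray_hinge [([0.656, 0.237, 0.079], 0.72)]
scene tray_bar [([0.469, 0.22, 0.103], 0.7)]
scene bin [([0.734, 0.241, 0.011], 0.89)]
scene plug0_mid [([0.553, 0.184, 0.09], 0.68)]
scene drybox [([0.597, -0.213, -0.003], 0.55)]
scene lid_hinge [([0.707, -0.236, 0.132], 0.81)]
scene lid_b
[... 352 characters left out ...]
), ([0.602, 0.277, 0.093], 0.43)]
top station [([0.66, 0.232, -0.003], 0.69)]
top tray_hinge [([0.656, 0.232, 0.08], 0.94)]
top tray_bar [([0.473, 0.224, 0.106], 0.71)]
top bin [([0.734, 0.24, 0.01], 0.63)]
top plug0_mid [([0.553, 0.183, 0.092], 0.41)]
top drybox [([0.596, -0.218, 0.001], 0.85), ([0.39, 0.005, 0.003], 0.57)]
top lid_hinge [([0.704, -0.235, 0.135], 0.75)]
top lid_bar [([0.517, -0.196, 0.176], 0.58)]
top lid_edge [([0.491, -0.192, 0.133], 0.98)]
top seal_front [([0.486, -0.196, 0.132], 0.58)]
top bottle [([0.518, -0.2, 0.177], 0.69), ([0.541, 0.465, 0.003], 0.64)]
top rack [([0.545, -0.537, -0.003], 0.87), ([0.486, -0.195, 0.134], 0.47)]
top tape [([0.39, 0.003, 0.001], 0.69)]
```

View pics/a.png

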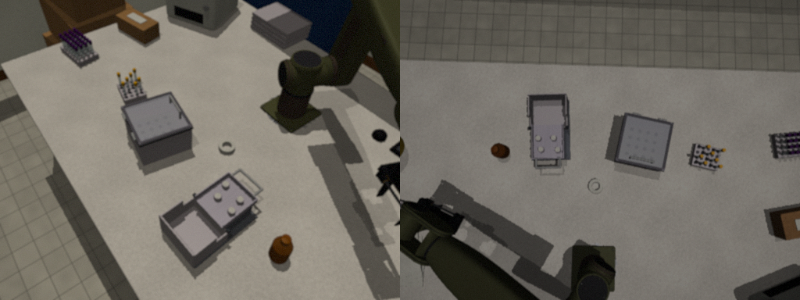

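Emit:
move_arm([
  [9,0,0,0,0.18],
  [9,0,0,0,0.18],
  [9,0,0,0,0.18],
  [9,0,0,0,0.18],
  [9,0,0,0,0.18],
  [9,0,0,0,0.18],
  [9,-5.5,2.6,0,0],
  [9,-5.5,2.6,0,0],
  [9,-5.5,2.6,0,0],
  [9,-5.5,2.6,0,0],
])

```text
t: 2.65
eef_pos: [0.385, 0.3798, 0.2149]
eef_rot: [2.14, 2.299, 0.001]
wrist_force: [0.2, -0.3, -0.3]
grip_width: 0.948
finger_force: 0.0
```

Emit:
move_arm([
  [9,-5.5,2.6,0,0],
  [9,-5.5,2.6,0,0],
  [9,-5.4,2.6,0,0],
  [9,0,0,0,0],
])

```text
t: 3.15
eef_pos: [0.4753, 0.2204, 0.2149]
eef_rot: [2.148, 2.292, 0.0]
wrist_force: [-0.4, 0.8, 0.5]
grip_width: 0.945
finger_force: 0.0
```

```bash
cat >> h.py <<'E'
from scipy.spatial.transform import Rotation as R
def st():
    s=arm.state(); M=R.from_rotvec(s["eef_rot"]).as_matrix()
    print("t",round(s["t"],2),"pos",s["eef_pos"].round(4),"yang",round(float(np.arctan2(M[1,1],M[0,1])),3),"zax",M[:,2].round(3),"F",s["wrist_force"].round(1),"w",round(s["grip_width"],3),"ff",round(float(s["finger_force"]),1),"q",s["q"].round(2))
    return s,M
def off(p,s,M):  # tool-frame shift (cm) bringing grasp point to p
    g=s["eef_pos"]-arm.grasp_offset*M[:,2]; return (M.T@(np.array(p)-g)*100).round(2)
E
python3 - <<'E'
from h import *
s,M=st()
for i in range(2):
  a=imaging.get_image("wrist")
  for q in "tray_bar tray_hinge plug0_mid".split():
    f=find(a,q); print(q,f, off(f[0][0],s,M) if f else '')
cv2.imwrite("pics/b.png",a["color"][:,:,::-1])
E
```

```text
t 3.15 pos [0.4753 0.2204 0.2149] yang 0.065 zax [ 0.001 -0.    -1.   ] F [-0.4  0.8  0.5] w 0.945 ff 0.0 q [ 0.33 -0.16  1.93 -0.    1.37  0.27]
tray_bar [([0.468, 0.221, 0.104], 0.95)] [ 0.11 -0.73 12.97]
tray_hinge [([0.658, 0.232, 0.079], 0.66), ([0.553, 0.181, 0.092], 0.27)] [-0.02 18.3  15.48]
plug0_mid [([0.553, 0.183, 0.091], 0.93), ([0.735, 0.235, 0.011], 0.45)] [-4.23  7.51 14.27]
tray_bar [([0.467, 0.222, 0.104], 0.67)] [ 0.22 -0.82 12.97]
tray_hinge [([0.658, 0.232, 0.079], 0.6)] [-0.02 18.3  15.48]
plug0_mid [([0.553, 0.186, 0.091], 0.67)] [-3.93  7.53 14.27]
```

View pics/b.png

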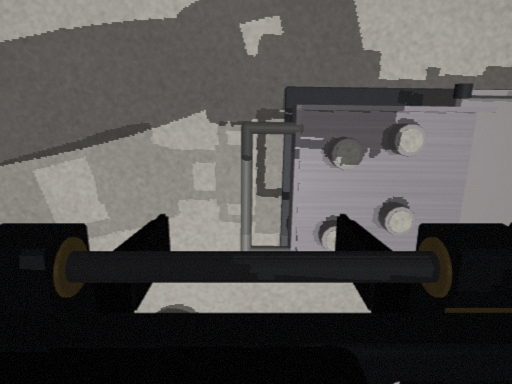

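Emit:
move_arm([
  [4,0.1,-0.8,0,0],
  [4,0,0,0,0],
  [4,0,0,3.5,0],
  [4,0,0,3.5,0],
  [4,0,0,3,0],
  [4,0,0,3,0],
  [4,0,0,0,0],
])

```text
t: 4.42
eef_pos: [0.4635, 0.2231, 0.082]
eef_rot: [-2.139, -2.297, 0.008]
wrist_force: [-0.0, -0.4, -0.2]
grip_width: 0.424
finger_force: 0.0
```

Emit:
move_arm([
  [0,0,0,0,0],
  [0,0,0,0,0],
  [0,0,0,0,0],
  [0,0,0,0,0],
])

```text
t: 4.92
eef_pos: [0.468, 0.2242, 0.086]
eef_rot: [2.139, 2.296, 0.008]
wrist_force: [4.8, -0.4, -2.4]
grip_width: 0.099
finger_force: 30.0
```

```bash
python3 - <<'E'
from h import *
s,M=st()
# arc steps
rx,rz=-19.0,2.6
p=None
for th in np.arange(0,1.01,.1):
    c=np.array([rx*np.cos(th)+rz*np.sin(th), -rx*np.sin(th)+rz*np.cos(th)])
    if p is not None: print(round(th,2),"dy",round(c[0]-p[0],2),"dz",round(-(c[1]-p[1]),2))
    p=c
E
```

```text
t 4.92 pos [0.468  0.2242 0.086 ] yang 0.071 zax [ 0.006  0.001 -1.   ] F [ 4.8 -0.4 -2.4] w 0.099 ff 30.0 q [ 0.34 -0.05  2.06 -0.    1.13  0.27]
0.1 dy 0.35 dz -1.88
0.2 dy 0.54 dz -1.84
0.3 dy 0.72 dz -1.78
0.4 dy 0.9 dz -1.69
0.5 dy 1.06 dz -1.6
0.6 dy 1.21 dz -1.48
0.7 dy 1.36 dz -1.35
0.8 dy 1.48 dz -1.21
0.9 dy 1.6 dz -1.06
1.0 dy 1.7 dz -0.89
```

Emit:
move_arm([
  [0,0,0.2,-0.94,0],
  [0,0,0.2,-0.94,0],
  [0,0,0.54,-1.84,0],
  [0,0,0.72,-1.78,0],
  [0,0,0.45,-0.85,0],
  [0,0,0.45,-0.84,0],
  [0,0,0.53,-0.8,0],
  [0,0,0.53,-0.8,0],
  [0,0,0,0,0],
])

```text
t: 6.05
eef_pos: [0.5029, 0.2261, 0.173]
eef_rot: [2.14, 2.297, 0.001]
wrist_force: [5.2, -0.0, -5.5]
grip_width: 0.096
finger_force: 30.0
```

Emit:
move_arm([
  [0,0,0.6,-0.74,0],
  [0,0,0.6,-0.74,0],
  [0,0,0.68,-0.68,0],
  [0,0,0.68,-0.68,0],
  [0,0,0,0,0],
  [0,0,0,0,0],
])

```text
t: 6.8
eef_pos: [0.5278, 0.2277, 0.202]
eef_rot: [2.141, 2.298, -0.001]
wrist_force: [-0.5, -5.1, -1.7]
grip_width: 0.101
finger_force: 30.0
```

```bash
python3 - <<'E'
from h import *
s,M=st()
a=imaging.get_image("scene");b=imaging.get_image("top")
for p in(a,b): print(find(p,"plug0_mid"),find(p,"tray_bar"))
cv2.imwrite("pics/c.png",np.hstack([a["color"][180:360,180:380],b["color"][100:280,120:320]])[:,:,::-1].repeat(2,0).repeat(2,1))
E
```

```text
t 6.8 pos [0.5278 0.2277 0.202 ] yang 0.071 zax [ 0.    -0.001 -1.   ] F [-0.5 -5.1 -1.7] w 0.101 ff 30.0 q [ 0.31 -0.03  1.83 -0.    1.34  0.24]
[([0.706, 0.191, 0.046], 0.55)] [([0.53, 0.223, 0.218], 0.71)]
[([0.722, 0.187, 0.028], 0.45)] [([0.532, 0.226, 0.222], 0.71)]
```

View pics/c.png

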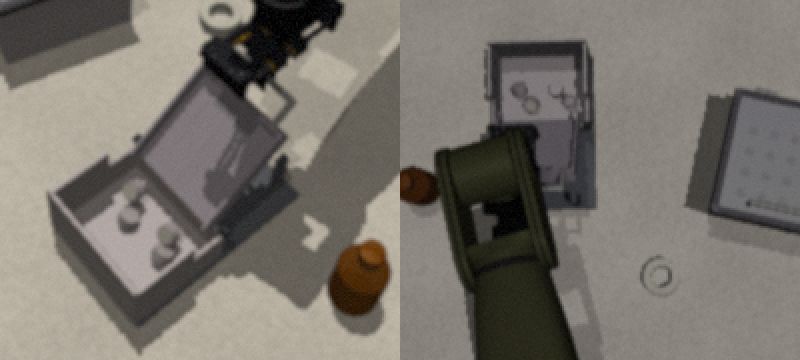

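Emit:
move_arm([
  [0,0,-0.68,0.68,0],
  [0,0,-0.68,0.68,0],
  [0,0,-0.6,0.74,0],
  [0,0,-0.6,0.74,0],
  [0,0,-0.53,0.8,0],
  [0,0,-0.53,0.8,0],
  [0,0,-0.45,0.84,0],
  [0,0,-0.45,0.85,0],
  [0,0,-0.36,0.89,0],
  [0,0,-0.36,0.89,0],
])

```text
t: 8.35
eef_pos: [0.4755, 0.2252, 0.1216]
eef_rot: [2.141, 2.299, 0.004]
wrist_force: [5.5, 4.9, -2.4]
grip_width: 0.094
finger_force: 30.0
```

Emit:
move_arm([
  [0,0,-0.27,0.92,0],
  [0,0,-0.27,0.92,0],
  [0,0,-0.2,0.94,0],
  [0,0,-0.2,0.94,0],
  [0,0,0,0,0],
  [0,0,0,0,0],
])

```text
t: 9.1
eef_pos: [0.4679, 0.2248, 0.0886]
eef_rot: [2.14, 2.297, 0.007]
wrist_force: [-0.7, 0.4, 14.1]
grip_width: 0.1
finger_force: 30.0
```

Emit:
move_arm([
  [4,0,0,0,0],
  [4,0,0,0,0],
  [4,0,0,0,0],
  [4,0,0,-4,0],
  [4,0,0,-5,0],
  [4,0,0,-6,0],
  [4,0,0,-5,0],
  [4,0,0,0,0],
])

```text
t: 10.1
eef_pos: [0.4676, 0.2245, 0.29]
eef_rot: [2.138, 2.296, 0.012]
wrist_force: [0.0, -0.6, 0.0]
grip_width: 0.422
finger_force: 0.0
```

```bash
python3 - <<'E'
from h import *
s,M=st()
a=imaging.get_image("scene");b=imaging.get_image("wrist")
for p in(a,b): print(find(p,"plug0_mid"),find(p,"tray_bar"))
cv2.imwrite("pics/d.png",np.hstack([a["color"][180:372,180:380].repeat(2,0).repeat(2,1)[:,:380],b["color"][:,100:]])[:,:,::-1])
E
```

```text
t 10.1 pos [0.4676 0.2245 0.29  ] yang 0.071 zax [ 0.008  0.003 -1.   ] F [ 0.  -0.6  0. ] w 0.422 ff 0.0 q [ 0.34 -0.21  1.85 -0.    1.5   0.27]
[([0.468, 0.22, 0.102], 0.47), ([0.742, 0.169, 0.017], 0.4)] [([0.47, 0.221, 0.099], 0.84)]
[([0.745, 0.165, 0.02], 0.56), ([0.658, 0.229, 0.079], 0.42)] [([0.465, 0.225, 0.102], 0.86)]
```

View pics/d.png

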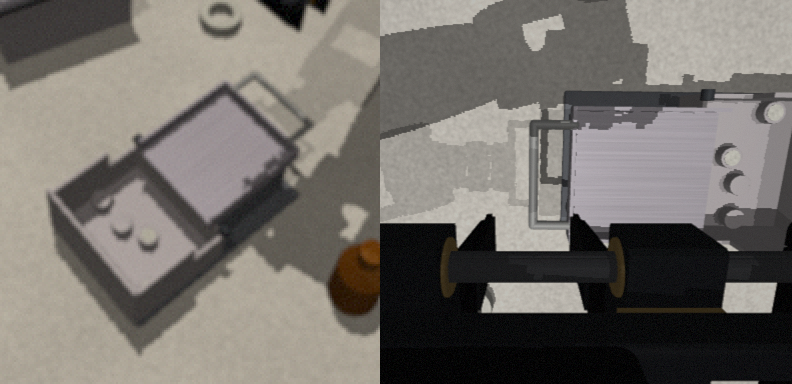

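Emit:
move_arm([
  [5,0,0,0,0.13],
  [5,0,0,0,0.13],
  [5,-5.8,1.8,0,0],
  [5,-5.8,1.8,0,0],
  [5,-5.8,1.8,0,0],
  [5,-5.8,1.8,0,0],
  [5,-5.8,1.8,0,0],
  [5,-5.8,1.8,0,0],
  [5,-5.8,1.8,0,0],
  [5,0,0,0,0],
])

```text
t: 11.65
eef_pos: [0.5123, -0.2018, 0.2825]
eef_rot: [-2.424, -1.993, 0.003]
wrist_force: [-0.0, 0.0, -0.4]
grip_width: 0.528
finger_force: 0.0
```

```bash
python3 - <<'E'
from h import *
s,M=st()
for i in range(2):
  a=imaging.get_image("wrist")
  for q in "lid_bar lid_hinge lid_edge".split():
    f=find(a,q); print(q,f, off(f[0][0],s,M) if f else '')
cv2.imwrite("pics/e.png",a["color"][:,:,::-1])
E
```

```text
t 11.65 pos [ 0.5123 -0.2018  0.2825] yang -0.195 zax [-0.003  0.001 -1.   ] F [-0.   0.  -0.4] w 0.528 ff 0.0 q [-0.47 -0.13  1.79 -0.    1.48 -0.28]
lid_bar [([0.511, -0.199, 0.175], 0.92)] [ 0.24 -0.14 12.63]
lid_hinge [([0.701, -0.234, 0.132], 0.76)] [ 0.48 19.19 16.86]
lid_edge [([0.489, -0.194, 0.132], 0.75)] [ 0.31 -2.38 16.94]
lid_bar [([0.513, -0.198, 0.174], 0.89)] [ 0.38  0.03 12.73]
lid_hinge [([0.702, -0.233, 0.133], 0.88)] [ 0.6  19.27 16.76]
lid_edge [([0.483, -0.191, 0.132], 0.96)] [ 0.48 -3.03 16.94]
```

View pics/e.png

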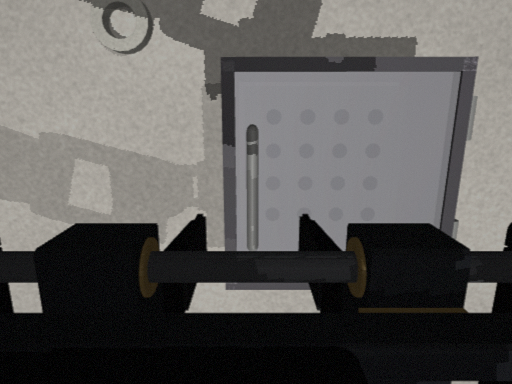

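The bar (column 252, rows 125–250) lies centred between the fingers and is aligned with them, so I go down and close.

Emit:
move_arm([
  [5,0.3,0,3.5,0],
  [5,0,0,3.5,0],
  [5,0,0,3,0],
  [5,0,0,2.5,0],
  [5,0,0,0,0],
  [0,0,0,0,0],
  [0,0,0,0,0],
  [0,0,0,0,0],
  [0,0,0,0,0],
])

```text
t: 13.18
eef_pos: [0.514, -0.1958, 0.1602]
eef_rot: [2.421, 2.001, 0.001]
wrist_force: [-0.3, 0.4, -0.1]
grip_width: 0.163
finger_force: 0.0
```

Emit:
move_arm([
  [0,0,0,0,0],
  [0,0,0,0,0],
  [0,0,0.1,-0.3,0],
  [0,0,0.1,-0.3,0],
  [0,0,0.1,-0.3,0],
  [0,0,0.1,-0.3,0],
])

```text
t: 13.92
eef_pos: [0.5159, -0.1961, 0.1713]
eef_rot: [-2.418, -1.999, 0.005]
wrist_force: [-9.0, -0.0, -1.0]
grip_width: 0.094
finger_force: 30.0
```

Emit:
move_arm([
  [0,0,0.1,-0.3,0],
  [0,0,0.1,-0.3,0],
  [0,0,0.1,-0.3,0],
  [0,0,0.1,-0.3,0],
  [0,0,0,-0.2,0],
  [0,0,0,0,0],
  [0,0,0,0,0],
])

```text
t: 14.8
eef_pos: [0.5208, -0.197, 0.1866]
eef_rot: [-2.42, -2.001, 0.002]
wrist_force: [-7.1, -0.6, -1.1]
grip_width: 0.1
finger_force: 30.0
```

```bash
python3 - <<'E'
from h import *
s,M=st()
for n in("wrist","scene","top"):
  a=imaging.get_image(n)
  print(n,[(q,find(a,q)) for q in ("lid_bar","lid_edge","tray_bar","plug0_mid")])
  if n=="scene": c=a["color"]
cv2.imwrite("pics/f.png",c[:,:,::-1])
E
```

```text
t 14.8 pos [ 0.5208 -0.197   0.1866] yang -0.189 zax [-0.002  0.001 -1.   ] F [-7.1 -0.6 -1.1] w 0.1 ff 30.0 q [-0.46 -0.06  1.89 -0.    1.32 -0.27]
wrist [('lid_bar', [([0.518, -0.205, 0.204], 0.68)]), ('lid_edge', [([0.489, -0.194, 0.165], 0.76)]), ('tray_bar', []), ('plug0_mid', [])]
scene [('lid_bar', [([0.517, -0.199, 0.202], 0.88), ([0.739, 0.214, 0.021], 0.66)]), ('lid_edge', [([0.491, -0.194, 0.162], 0.57)]), ('tray_bar', [([0.47, 0.222, 0.1], 0.9)]), ('plug0_mid', [([0.742, 0.167, 0.02], 0.58), ([0.7, -0.235, 0.133], 0.41), ([0.598, -0.216, 0.001], 0.38), ([0.654, 0.232, 0.002], 0.34)])]
top [('lid_bar', [([0.524, -0.2, 0.205], 0.75), ([0.49, -0.188, 0.168], 0.27)]), ('lid_edge', [([0.49, -0.189, 0.165], 0.58)]), ('tray_bar', [([0.471, 0.223, 0.108], 0.73)]), ('plug0_mid', [([0.747, 0.167, 0.024], 0.62)])]
```

View pics/f.png

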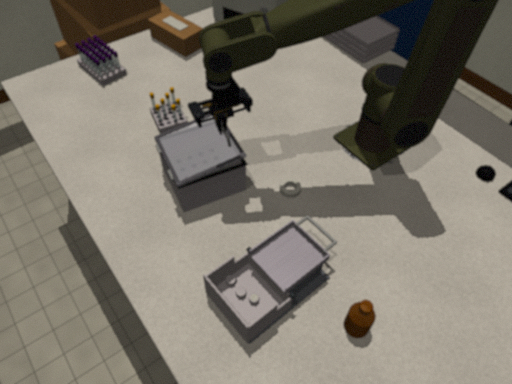

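The lid's front edge reads about 0.163 m, so it is open roughly 31 mm and held by the gripper. The tray (290,260) is flat and empty, and the plugs are in the bin (240,290). The bottle, rack and tape are untouched.

```bash
python3 -c "
from h import *
st(); print(arm.hand_in())"
```

```text
t 15.55 pos [ 0.5208 -0.197   0.1866] yang -0.189 zax [-0.002  0.001 -1.   ] F [-6.9 -0.5 -1. ] w 0.096 ff 30.0 q [-0.46 -0.06  1.89 -0.    1.32 -0.27]
the job is handed in; nothing more can be done
None
```

I handed the job in at about 15.6 s with all four plugs in the bin, the tray flat and released, the gripper holding the lid about 31 mm above the seal, and the bottle, rack and tape not moved; the hand-in call gave no verdict.

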